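# Park the blue model-car wheel at the top of the sloped rack

### The job

Two model-car wheels stand at the low end of a sloped two-lane rack on the hobby desk. With the fingertips, gently push the wheel with the blue rim up along its gutter and over the small ridge near the top, so that it rests upright between the ridge and the end stop and cannot roll back, then take the fingers clear of everything. Do not pinch or lift the wheel, and leave the white wheel and the other things on the desk where they are.

Things in the scene. Friction and masses are not known exactly. Their poses are not given: they have to be found in the camera images.
- rack: Two-lane sloped wheel rack, fixed: two aluminium gutters side by side on a pink frame, 305 mm long, 160 mm wide. Origin: on the desk under its middle; x is level and points uphill along both gutters, y across them, z up. Gutter centre lines at y = +45 and y = -45 mm. All x, y, z given for other parts are in this frame. A wheel not held by bar or ridge rolls down towards -x.
- gutters (a point): Point midway between the two gutters, level with their floors, at rack x = 0, y = 0, z = 45 mm. The floors rise at 8 degrees towards +x: floor z = 45 mm + 0.1405 x (22 mm at the low end x = -163, 64 mm at the top end). Each gutter is 30 mm wide inside with 3 mm side walls standing 14 mm above its floor, is open above, and has no wall behind the wheels at the low end.
- ridge (a point): Crest of the ridges, at y = 0 midway between the gutters (rack x = 85, z = 60 mm). Each gutter has such a pink round ridge across its floor, 3 mm proud; a wheel is pushed over it with a light push (a few newtons at most).
- stop (a point): The end stops' downhill faces, at y = 0 midway between the gutters, 32 mm above the floor (rack x = 129, z = 95 mm). Each gutter has such a pink plate across its top end, square to the slope, 42 mm high. A wheel parked between ridge and stop has its centre at rack x = 95 to 98, z = 91 mm.
- blue_wheel: The wheel to push: black tyre with blue tread stripe, blue rim, 64 mm diameter, 26 mm wide, 40 to 85 g, smooth, rolls freely. Stands upright in either gutter at the low end (centre at rack x = -89, z = 65 mm) against a pink bar across the floor at x = -110, 10 mm proud. Origin: wheel centre; y is the axle, across the gutter; x, z turn as it rolls.
- white_wheel: The same wheel with a white stripe and a white rim, at the low end of the other gutter; must stay there. Origin: its centre; y is its axle.
- glue: Small yellow round bottle with red cap standing upright beside the rack, 32 mm in diameter, 75 mm high. Origin: centre of its underside. Leave alone.
- driver: Screwdriver about 170 mm long lying on the desk beside the rack. Origin: middle of its underside; x along its length. Leave alone.
- shock: Blue shock absorber with a spring, about 104 mm long and 16 mm high, lying on the desk beside the rack. Origin: middle of its underside; x along its length. Leave alone.
There are look-alikes about, which are no part of the job. Of the things shaped like the white_wheel, the white one is meant. Several things have the shape of the blue_wheel; the one meant has the colours described above.

How it is judged (in metres and radians):
At the end, for the whole second after the job is handed in: The blue wheel stands upright (axle within 0.2 rad), still, in its gutter between ridge and end stop: centre 90 to 103 mm uphill of the rack origin, 85 to 98 mm up, within 8 mm of the gutter centre line. White wheel still at its bar; it, bottle, screwdriver and shock absorber moved under 20 mm (x of blue_wheel in the frame of rack between 0.09 and 0.103 m and z of blue_wheel in the frame of rack between 0.085 and 0.098 m and (y of blue_wheel in the frame of rack between 0.037 and 0.053 m or y of blue_wheel in the frame of rack between -0.053 and -0.037 m) and angle between the y axis of blue_wheel and the y axis of rack, either way round below 0.2 rad and linear speed of blue_wheel below 0.02 m/s and x of white_wheel in the frame of rack between -0.1 and -0.075 m and distance of each of white_wheel, glue, driver, shock from where it was at the start of the episode below 0.02 m); the robot touches nothing.
It fails at once if the blue wheel is lifted about 10 mm or more off the gutter floor ((x of blue_wheel in the frame of rack below -0.06 m and z of blue_wheel in the frame of rack above 0.0769 m) or (x of blue_wheel in the frame of rack below -0.03 m and z of blue_wheel in the frame of rack above 0.0811 m) or (x of blue_wheel in the frame of rack below 0 m and z of blue_wheel in the frame of rack above 0.0853 m) or (x of blue_wheel in the frame of rack below 0.03 m and z of blue_wheel in the frame of rack above 0.0895 m) or (x of blue_wheel in the frame of rack below 0.06 m and z of blue_wheel in the frame of rack above 0.0937 m) or z of blue_wheel in the frame of rack above 0.101 m).
It fails at once if the blue wheel is pinched or pressed hard (over 15 N) on the way up (x of blue_wheel in the frame of rack below 0.08 m and contact force between the fingers and blue_wheel above 15 N).
It fails at once if the white wheel is shifted by more than 20 mm (distance of white_wheel from where it was at the start of the episode above 0.02 m).
It fails at once if the bottle, screwdriver or shock absorber is shifted by more than 20 mm (distance of any of glue, driver, shock from where it was at the start of the episode above 0.02 m).
It also fails if it takes over 35 s, if anything falls off the work surface, if the arm or the gripper's body presses on something with over 40 N, if the wrist force passes 120 N, or if a joint passes its speed limit or range.

### The arm

A 7-joint arm with a two-finger parallel gripper is mounted at the origin on the work surface. World frame = base frame: x ahead of the robot, y to its left, z up, the work surface at z = 0. Lengths are in mm, angles in rad, forces in N, time in s.
With the tool pointing down it reaches from about 400 to 850 mm from the base axis. Payload 4.5 kg.
Tool frame: the origin (TCP) lies between the finger pads; the fingertips stand 25 mm ahead of it and the grasp point (between the pads) lies 6 mm ahead of it; x points along the fingers, y is the direction in which the jaws open and shut, and the axes are right-handed (so a half turn about x gives the same grasp; the last joint's range is limited). The gripper opens to 88 mm and grips with 3 to 60 N. Pads are 18 mm wide; open, the fingers measure 123 mm over their backs; the gripper's body (75 mm by 187 mm) begins 45 mm behind the grasp point.
Start: joints at [-1.123, 0.689, -0.195, 1.565, 0.157, 0.902, -0.215], TCP at [251.29, 572.28, 263.743] pointing down, gripper open.
Joint ranges: [-3.01, 3.01], [-0.46, 2.08], [-1.47, 1.51], [0.13, 2.56], [-1, 4.14], [0.04, 2.09], [-2.66, 2.66]. Speed limits (rad/s): [2.57, 2.57, 3.14, 3.14, 3.14, 3.14, 3.14].

### API

Orientations are given as a unit quaternion [w, x, y, z].
In Python, from plant import bot gives the robot as it stands.
- The arm moves only by the tool carry_out, never from a script. Its arguments are lists of equal length, an entry for each row: "jaw": the finger opening in m, from 0 to 0.0881; "slide": the shift along the tool's x, y, z in m, a list of three; "roll": the turn about the tool's x in rad. A call has 1 to 20 rows; each row is the pose to reach, as a shift and turn from the pose commanded when the call began, along the tool's axes at that moment; what a row does not reach only later rows make up. A row lasts 1/8 s, in which the tool goes at most 62.5 mm and 10.7 degrees, less where a joint would pass 70% of its speed; a pose out of reach is approached as far as the arm can. A call with a gripper value outside its range is refused whole. The fingers move at their own pace and stop on an object; the grip force is fixed at half the most. Time passes only in rows, so rows that repeat a pose let the fingers close. It gives the time, the measured TCP pose, the force and the opening at its end, in the units of the state.
- bot.sense(): the state, without advancing time (a new reading comes with each control period).
- bot.camera(name): name is "scene" or "top"; returns a dict with "frame" (400x640x3 uint8, red, green, blue), "z_map" (400x640 float32, mm along the optical axis (not along the pixel's ray), 0 where there is no reading), "fx", "fy", "cx", "cy" (pixels), "R" (3x3) and "t" (3): a world point X has camera coordinates R X + t. Camera axes: x right, y down, z forward; pixel columns grow to the right and rows downward; lengths in mm; the calibration is good to about 2 mm. A picture is of the moment at which its call begins.
- bot.hand_in(): hands the job in, once; it reports no verdict.
Trained networks look in a picture, given as the dict that the camera call returned (one of the last four; its "shot" number tells which), for a name from the list of things; names that differ only in an ending like _2 or _b are one class to them, and where a whole thing is asked for, a point or a joint stands for the part that bears it (a point fixed in the world has none). Each returns a list of dicts, best first, with "p" (0 to 1); they miss things now and then, are a little off and sometimes report something else, mostly with a low value. They report only what shows in the picture. A call takes as long as a camera call. They do not tell look-alikes from the thing itself.
- bot.trace(picture, label): "region" (400x640 bool, what is visible of it) and "position" ([column, row] in pixels, amid what is visible of it).
- bot.tip_of(picture, label): "position" ([column, row] in pixels: a listed point, or the origin of a listed thing).
The state is a dict: "time": time; "joints": joint angles; "joint_vel": joint speeds; "effort": joint torques, N m; "ee_pos": TCP position; "eef_rot": TCP orientation; "contact_force": force on the tool from outside, world axes, zero at the start; "moment": the same for the moment, N m; "opening": finger opening in mm.
Only numpy, scipy, OpenCV 4.12 (cv2) and the standard library are available. Lean on these libraries where they do the work, as an engineer would, in place of code of your own. Each camera call takes 0.05 s, during which the arm holds its last target. There are 200 camera calls.

## Working session

There is one attempt and no reset: what is moved stays moved. The work goes in short steps, Python scripts to look and compute and a tool call to move; the robot and the scene stay as the last step left them, time stands still between calls to the robot, and variables do not carry over. Pictures are saved under pics/ and viewed, about 8 in all and at most 12, crops included, and the job is handed in when it is done.

Besides the shell and the picture viewer there is one more tool, called after "Emit:" by a JSON object that holds its "name" and its "arguments". carry_out: Moves the arm, as the interface text tells. Its arguments: {"type":"object","properties":{"jaw":{"type":"array","items":{"type":"number"}},"slide":{"type":"array","items":{"type":"array","items":{"type":"number"}}},"roll":{"type":"array","items":{"type":"number"}}},"required":["jaw","slide","roll"]}

```bash
mkdir -p pics; ls
cat > h.py <<'E'
import numpy as np,cv2
from plant import bot
def world(c,u,v,z=None):
    z=c["z_map"][int(round(v)),int(round(u))] if z is None else z
    p=np.array([(u-c["cx"])/c["fx"]*z,(v-c["cy"])/c["fy"]*z,z])
    return np.array(c["R"]).T@(p-np.array(c["t"]))
def pix(c,X):
    p=np.array(c["R"])@np.array(X,float)+np.array(c["t"]);return [c["fx"]*p[0]/p[2]+c["cx"],c["fy"]*p[1]/p[2]+c["cy"]]
def save(c,n): cv2.imwrite("pics/"+n,c["frame"][:,:,::-1])
E
python3 - <<'E'
from h import *
np.set_printoptions(precision=1,suppress=True)
s=bot.sense();print(s)
cs={n:bot.camera(n) for n in("scene","top")}
cv2.imwrite("pics/a.png",np.vstack([cs[n]["frame"] for n in cs])[:,:,::-1][:, :])
im=cv2.imread("pics/a.png");cv2.imwrite("pics/a.png",cv2.resize(im,(480,600)))
for n,c in cs.items():
    save(c,n+".png")
    print(n,"cam",-np.array(c["R"]).T@c["t"])
    for l in("gutters","ridge","stop","blue_wheel","white_wheel","rack","glue","driver","shock"):
        for d in bot.tip_of(c,l)[:4]:
            u,v=d["position"];
            if 0<=u<640 and 0<=v<400: print(l,round(d["p"],2),np.round([u,v]),world(c,u,v))
E
```

```text
pics
{'time': 0.0, 'joints': array([-1.1,  0.7, -0.2,  1.6,  0.2,  0.9, -0.2]), 'joint_vel': array([ 0.,  0., -0., -0.,  0., -0.,  0.]), 'effort': array([  0. , -52.8,  -1.3, -15.3,  -0.1,   0. ,   0. ]), 'ee_pos': array([251.1, 571.7, 262.9]), 'eef_rot': array([ 0.7,  0.1,  0.7, -0.1]), 'contact_force': array([-0.2,  0.3,  0.2]), 'moment': array([ 0.,  0., -0.]), 'opening': 88.2275563756139}
scene cam [ 878.  -432.4  845.9]
gutters 0.98 [301. 196.] [536.3 101.    3.5]
ridge 0.95 [309. 161.] [524.4 155.9  51.6]
stop 0.73 [312. 133.] [465.4 271.3   1.4]
blue_wheel 0.7 [217. 300.] [ 546.6 -196.1   58.7]
blue_wheel 0.55 [267. 223.] [549.2 -37.9  91.8]
white_wheel 0.92 [307. 330.] [ 704.6 -161.2   42.9]
white_wheel 0.91 [401. 312.] [829.1 -61.6  59.6]
white_wheel 0.59 [315. 232.] [635.1 -12.6  92.6]
white_wheel 0.34 [314. 130.] [466.5 281.7   1.8]
rack 0.78 [303. 208.] [557.7  73.1   8.1]
rack 0.61 [300. 196.] [536.   97.2   6.3]
glue 0.79 [382. 183.] [673.1 204.8  15.9]
driver 0.89 [363. 249.] [713.   36.9  24.3]
driver 0.16 [303. 210.] [560.7  70.    7.9]
shock 0.67 [237. 207.] [441.4   6.1  12.2]
top cam [540.7  25.1 880.4]
gutters 0.68 [275. 230.] [557.3  76.8   3.5]
ridge 0.56 [226. 247.] [524.9 157.3  44.2]
stop 0.83 [196. 256.] [507.4 217.7  -1.7]
blue_wheel 0.98 [425. 250.] [ 529.6 -179.    62.2]
blue_wheel 0.81 [335. 241.] [540.9 -25.7  96.7]
blue_wheel 0.33 [227. 246.] [525.4 161.6   3.6]
white_wheel 0.84 [315. 192.] [618.5   9.8  95.7]
white_wheel 0.66 [347.  82.] [815.5 -41.2  62.8]
white_wheel 0.61 [409. 155.] [ 689.5 -149.7   66. ]
rack 0.64 [278. 231.] [555.2  70.9   2.9]
glue 0.76 [194. 164.] [664.1 216.3  52.9]
glue 0.7 [310. 302.] [432.5  10.   12.8]
driver 0.78 [292. 148.] [704.8  50.7  14.9]
shock 0.69 [309. 298.] [438.9  12.6   7.7]
shock 0.51 [313. 190.] [621.7  12.7  94.8]
```

View pics/top.png

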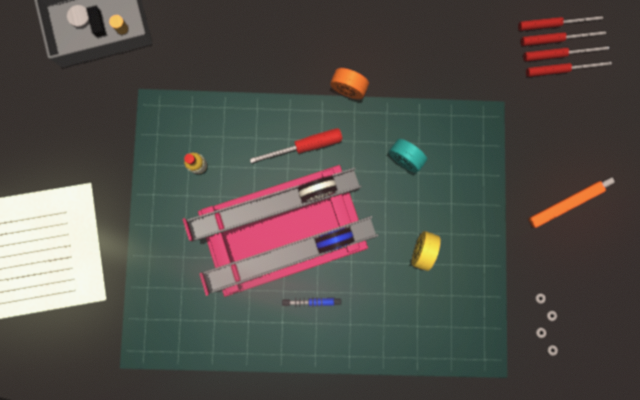

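View pics/scene.png

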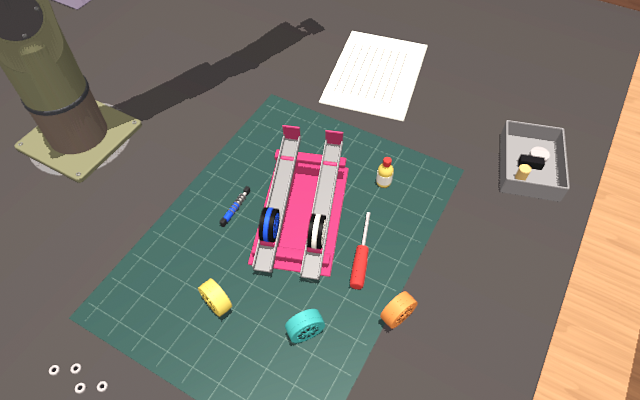

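```bash
cat > fit.py <<'E'
from h import *
from scipy.optimize import least_squares
from scipy.spatial.transform import Rotation as Ro
K={"gutters":(0,0,45),"ridge":(85,0,60),"stop":(129,0,95),"blue_wheel":(-89,45,65),"white_wheel":(-89,-45,65),"rack":(0,0,0)}
def RT(p,X):
    c,s=np.cos(p[2]),np.sin(p[2]);return np.array([p[0]+c*X[0]-s*X[1],p[1]+s*X[0]+c*X[1],X[2]])
if __name__=="__main__":
    np.set_printoptions(precision=2,suppress=True)
    obs=[]
    for n in("scene","top"):
        c=bot.camera(n)
        for l in K:
            for d in bot.tip_of(c,l)[:4]: obs.append((c,n,l,d["position"]))
    f=lambda p,o:np.subtract(pix(o[0],RT(p,K[o[2]])),o[3])
    p=np.array([555,75,np.pi/2+.25])
    for th in(30,12,8):
        use=[o for o in obs if np.hypot(*f(p,o))<th]
        p=least_squares(lambda p:np.concatenate([f(p,o) for o in use]),p,loss="soft_l1",x_scale=[10,10,.1]).x
    for o in use: print(o[1],o[2],np.round(o[3]),f(p,o))
    print("rack",p); np.save("rack.npy",p)
    s=bot.sense();R=Ro.from_quat(np.roll(s["eef_rot"],-1)).as_matrix();print("tool axes cols\n",R,s["ee_pos"])
    print("roll of tool y vs rack y:",np.arctan2(R[1,1],R[0,1])-(p[2]+np.pi/2))
    c=bot.camera("top");im=c["frame"][:,:,::-1].copy()
    im=cv2.resize(im[150:310,170:390],None,fx=3.6,fy=3.6,interpolation=cv2.INTER_CUBIC)
    for y in(45,-45):
        for xs,z in((-163,22),(85,60),(129,63),(145,64)):
            for w in(-15,15):
                u,v=pix(c,RT(p,(xs,y+w,z)));cv2.circle(im,(int((u-170)*3.6),int((v-150)*3.6)),3,(0,255,255),-1)
    cv2.imwrite("pics/fit.png",im)
E
python3 fit.py
```

```text
scene gutters [301. 194.] [-0.01  2.37]
scene ridge [309. 160.] [-0.37  0.18]
scene stop [311. 135.] [ 1.87 -2.21]
scene blue_wheel [269. 227.] [-0.29 -2.8 ]
scene white_wheel [316. 231.] [-0.47 -0.33]
scene rack [303. 207.] [-1.23  2.58]
top gutters [276. 229.] [-0.48  1.69]
top ridge [226. 246.] [0.36 0.3 ]
top stop [196. 257.] [ 0.97 -1.96]
top blue_wheel [334. 242.] [ 0.45 -2.01]
top white_wheel [318. 191.] [-0.84 -2.36]
top rack [278. 229.] [-1.25  2.06]
rack [554.71  73.61   1.91]
tool axes cols
 [[ 0.    0.4   0.92]
 [ 0.    0.92 -0.4 ]
 [-1.    0.    0.  ]] [251.3  572.28 263.73]
roll of tool y vs rack y: -2.324870414124865
```

View pics/fit.png

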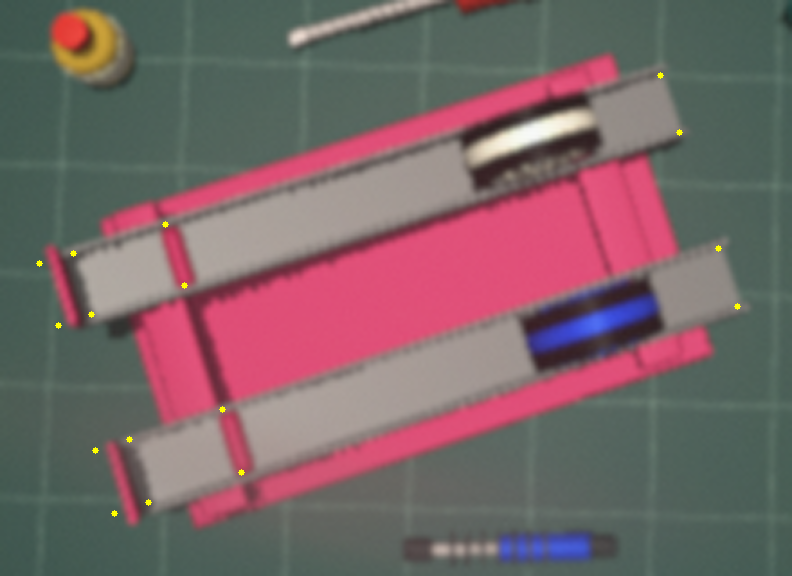

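The blue wheel is at top pixel (335,241), in the gutter nearer the robot. It is the only one with a blue stripe standing in the rack. The look-alikes all lie off the rack: yellow (425,250), teal (409,155) and orange (349,82). The crop confirms this, and the fitted rack overlay agrees to about 2–3 mm.

```bash
cat > go.py <<'E'
import sys
from fit import *
np.set_printoptions(precision=4,suppress=True)
p=np.load("rack.npy");s=bot.sense();R=Ro.from_quat(np.roll(s["eef_rot"],-1)).as_matrix()
c,sn=np.cos(p[2]),np.sin(p[2]);d=s["ee_pos"]-[p[0],p[1],0]
print("t",s["time"],"tcp rack",c*d[0]+sn*d[1],-sn*d[0]+c*d[1],d[2],"F",s["contact_force"],"open",s["opening"])
print("y angle vs rack y",(np.arctan2(R[1,1],R[0,1])-p[2]-np.pi/2+np.pi/2)%np.pi-np.pi/2)
a=list(map(float,sys.argv[1:]))
for x,y,z in zip(*[iter(a)]*3): print((x,y,z),R.T@(RT(p,(x,y,z))-s["ee_pos"])/1000)
E
python3 go.py -152 45 250
```

```text
t 1.75 tcp rack 571.3452168645116 119.58005152739807 263.72029754832937 F [0.1852 0.0916 0.3201] open 87.89906983957873
y angle vs rack y 0.8167036669129439
(-152.0, 45.0, 250.0) [ 0.0137 -0.4762  0.5496]
```

Emit:
{"name": "carry_out", "arguments": {"jaw": [0,0,0,0,0,0,0,0,0,0,0,0,0,0,0,0,0,0,0,0], "slide": [[0.001,-0.03,0.035],[0.002,-0.06,0.07],[0.003,-0.09,0.105],[0.004,-0.12,0.14],[0.005,-0.15,0.175],[0.006,-0.18,0.21],[0.007,-0.21,0.245],[0.008,-0.24,0.28],[0.009,-0.27,0.315],[0.01,-0.3,0.35],[0.011,-0.33,0.385],[0.012,-0.36,0.42],[0.013,-0.39,0.455],[0.014,-0.42,0.49],[0.014,-0.45,0.52],[0.014,-0.476,0.55],[0.014,-0.476,0.55],[0.014,-0.476,0.55],[0.014,-0.476,0.55],[0.014,-0.476,0.55]], "roll": [0.08,0.16,0.24,0.32,0.4,0.48,0.56,0.64,0.72,0.8,0.817,0.817,0.817,0.817,0.817,0.817,0.817,0.817,0.817,0.817]}}

```text
time: 4.25
ee_pos: [563.3, -83.4, 249.8]
eef_rot: [0.578, 0.408, 0.578, -0.408]
contact_force: [0.2, 0.1, 0.8]
opening: 0.4
```

```bash
python3 go.py -152 45 71  -152 45 120
```

```text
t 4.25 tcp rack -150.88774222851544 44.31894817799287 249.80285556565264 F [0.1967 0.1223 0.8263] open 0.3845116358586483
y angle vs rack y 0.0016472788434835905
(-152.0, 45.0, 71.0) [ 0.1788 -0.0007  0.0012]
(-152.0, 45.0, 120.0) [ 0.1298 -0.0007  0.0012]
```

Emit:
{"name": "carry_out", "arguments": {"jaw": [0,0,0,0,0,0,0,0,0], "slide": [[0.03,0,0.003],[0.06,0,0.006],[0.09,0,0.006],[0.12,0,0.006],[0.14,0,0.006],[0.155,0,0.006],[0.165,0,0.006],[0.172,0,0.006],[0.172,0,0.006]], "roll": [0,0,0,0,0,0,0,0,0]}}

```text
time: 5.38
ee_pos: [565.5, -90.3, 77.6]
eef_rot: [0.577, 0.408, 0.577, -0.408]
contact_force: [-0.0, -0.4, -0.2]
opening: 0.4
```

```bash
python3 go.py -115 45 76
python3 - <<'E'
from h import *
a=bot.camera("scene")["frame"][160:300,210:370];b=bot.camera("top")["frame"][180:320,250:410]
cv2.imwrite("pics/b.png",cv2.resize(np.hstack([a,b]),(800,350),interpolation=2)[:,:,::-1])
E
```

```text
t 5.375 tcp rack -158.11166214040387 44.57364261009718 77.6104064509203 F [-0.0119 -0.3784 -0.1647] open 0.3758679119813984
y angle vs rack y -0.0002206288351569441
(-115.0, 45.0, 76.0) [ 0.0016 -0.0004 -0.0431]
```

View pics/b.png

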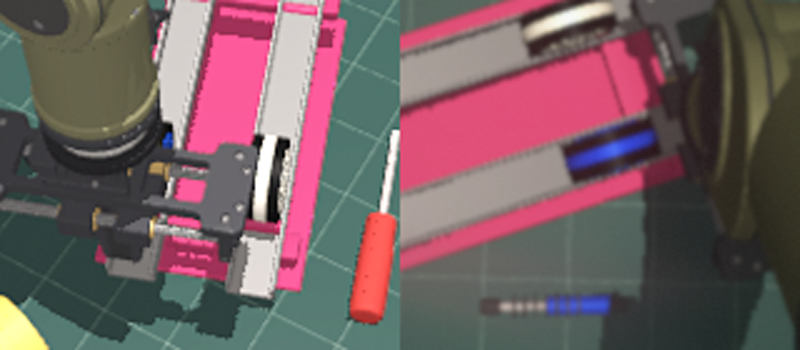

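Emit:
{"name": "carry_out", "arguments": {"jaw": [0,0,0,0,0,0,0,0,0,0,0,0,0,0,0,0,0,0,0,0], "slide": [[0.002,0,-0.006],[0.004,0,-0.012],[0.004,0,-0.018],[0.004,0,-0.022],[0.004,0,-0.025],[0.004,0,-0.028],[0.0033,0,-0.032],[0.0027,0,-0.036],[0.0022,0,-0.04],[0.0014,0,-0.045],[0.0007,0,-0.05],[0,0,-0.055],[-0.0007,0,-0.06],[-0.0014,0,-0.065],[-0.0021,0,-0.07],[-0.0028,0,-0.075],[-0.0035,0,-0.08],[-0.0042,0,-0.085],[-0.0049,0,-0.09],[-0.0056,0,-0.095]], "roll": [0,0,0,0,0,0,0,0,0,0,0,0,0,0,0,0,0,0,0,0]}}

```text
time: 7.98
ee_pos: [533.7, -0.5, 83.4]
eef_rot: [0.577, 0.408, 0.577, -0.408]
contact_force: [-0.4, -0.3, -0.6]
opening: 0.1
```

```bash
python3 go.py 40 45 97.6 56 45 99.9
python3 - <<'E'
from h import *
a=bot.camera("scene")["frame"][110:250,210:370];b=bot.camera("top")["frame"][180:320,190:350]
cv2.imwrite("pics/c.png",cv2.resize(np.hstack([a,b]),(800,350),interpolation=2)[:,:,::-1])
E
```

```text
t 7.975 tcp rack -62.84985302285986 44.53442801077279 83.36016964613724 F [-0.4464 -0.3398 -0.5663] open 0.10637217549941667
y angle vs rack y -0.0003328131541646684
(40.0, 45.0, 97.6) [-0.0142 -0.0005 -0.1029]
(56.0, 45.0, 99.9) [-0.0165 -0.0005 -0.1189]
```

View pics/c.png

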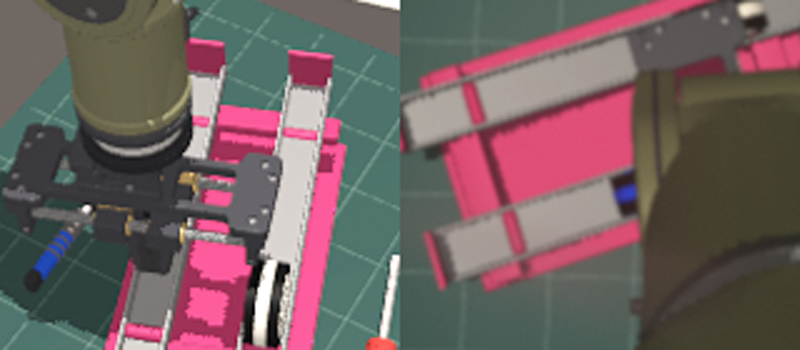

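Emit:
{"name": "carry_out", "arguments": {"jaw": [0,0,0,0,0,0,0,0,0,0,0,0,0,0,0,0,0,0,0,0], "slide": [[-0.0007,0,-0.005],[-0.0014,0,-0.01],[-0.0021,0,-0.015],[-0.0028,0,-0.02],[-0.0035,0,-0.025],[-0.0042,0,-0.03],[-0.0049,0,-0.035],[-0.0056,0,-0.04],[-0.0063,0,-0.045],[-0.007,0,-0.05],[-0.0077,0,-0.055],[-0.0084,0,-0.06],[-0.0091,0,-0.065],[-0.0098,0,-0.07],[-0.0105,0,-0.075],[-0.0112,0,-0.08],[-0.0119,0,-0.085],[-0.0125,0,-0.089],[-0.013,0,-0.092],[-0.0132,0,-0.094]], "roll": [0,0,0,0,0,0,0,0,0,0,0,0,0,0,0,0,0,0,0,0]}}

```text
time: 10.58
ee_pos: [502.4, 88.0, 96.6]
eef_rot: [0.577, 0.408, 0.577, -0.408]
contact_force: [0.1, 0.1, 0.5]
opening: 0.5
```

```bash
python3 go.py 56 45 99.9
python3 - <<'E'
from h import *
a=bot.camera("scene")["frame"][110:250,210:370];b=bot.camera("top")["frame"][180:320,190:350]
cv2.imwrite("pics/d.png",cv2.resize(np.hstack([a,b]),(800,350),interpolation=2)[:,:,::-1])
E
```

```text
t 10.575 tcp rack 30.984508286757542 44.488683805154245 96.5563143382783 F [0.0619 0.1041 0.454 ] open 0.45877357172380884
y angle vs rack y -0.0002930421029718744
(56.0, 45.0, 99.9) [-0.0033 -0.0005 -0.025 ]
```

View pics/d.png

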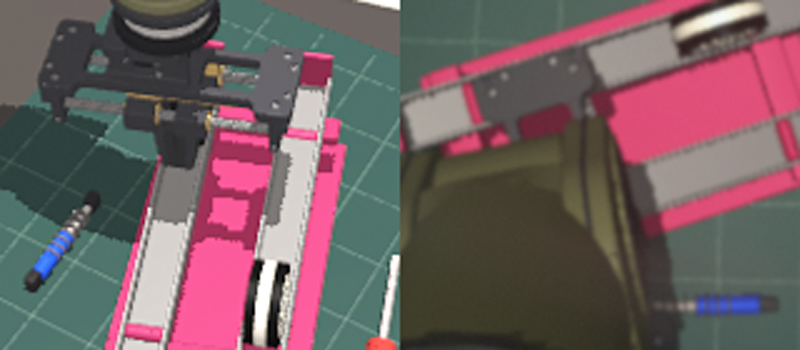

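Emit:
{"name": "carry_out", "arguments": {"jaw": [0,0,0,0,0,0,0,0,0,0,0,0,0], "slide": [[-0.0003,0,-0.002],[-0.0006,0,-0.004],[-0.0009,0,-0.006],[-0.0012,0,-0.008],[-0.0015,0,-0.01],[-0.0018,0,-0.012],[-0.002,0,-0.014],[-0.0022,0,-0.016],[-0.0024,0,-0.018],[-0.0026,0,-0.02],[-0.0028,0,-0.021],[-0.003,0,-0.022],[-0.003,0,-0.022]], "roll": [0,0,0,0,0,0,0,0,0,0,0,0,0]}}

```text
time: 12.3
ee_pos: [495.1, 108.6, 99.5]
eef_rot: [0.577, 0.408, 0.577, -0.408]
contact_force: [0.4, 0.3, 1.2]
opening: 0.1
```

Emit:
{"name": "carry_out", "arguments": {"jaw": [0,0,0,0], "slide": [[-0.0001,0,-0.0007],[-0.0002,0,-0.0014],[-0.0003,0,-0.002],[-0.0003,0,-0.002]], "roll": [0,0,0,0]}}

```text
time: 12.8
ee_pos: [494.5, 110.4, 99.8]
eef_rot: [0.577, 0.408, 0.577, -0.408]
contact_force: [0.1, -0.7, -0.5]
opening: 0.5
```

Emit:
{"name": "carry_out", "arguments": {"jaw": [0,0,0,0,0,0,0,0,0,0,0,0,0,0,0,0,0], "slide": [[0,0,0.002],[0,0,0.005],[0,0,0.008],[0,0,0.012],[0,0,0.016],[0,0,0.02],[-0.02,0,0.025],[-0.05,0,0.03],[-0.08,0,0.03],[-0.11,0,0.05],[-0.14,0,0.09],[-0.14,0,0.13],[-0.14,0,0.17],[-0.14,0,0.21],[-0.14,0,0.25],[-0.14,0,0.28],[-0.14,0,0.28]], "roll": [0,0,0,0,0,0,0,0,0,0,0,0,0,0,0,0,0]}}

```text
time: 14.92
ee_pos: [587.6, -156.8, 239.5]
eef_rot: [0.577, 0.409, 0.576, -0.41]
contact_force: [0.5, 0.1, -0.1]
opening: 0.4
```

Run:
```python
from h import *
from fit import RT
p=np.load("rack.npy")
for n in("scene","top"):
    c=bot.camera(n); r=lambda x,y,z:np.round(pix(c,RT(p,(x,y,z))))
    print(n,"expect",r(97,45,91),r(-89,-45,65),[(np.round(d["position"]),round(d["p"],2)) for l in("blue_wheel","white_wheel") for d in bot.tip_of(c,l)[:3]])
    if n=="scene": a=c["frame"][100:280,210:410]
    else: b=c["frame"][130:310,170:370]
cv2.imwrite("pics/e.png",cv2.resize(np.hstack([a,b]),(800,360),interpolation=2)[:,:,::-1])
print(bot.sense()["time"],bot.sense()["contact_force"])
```

```text
scene expect [288. 142.] [316. 231.] [(array([217., 296.]), 0.91), (array([285., 142.]), 0.61), (array([304., 326.]), 0.84), (array([315., 230.]), 0.79), (array([400., 312.]), 0.68)]
top expect [224. 276.] [317. 189.] [(array([227., 276.]), 0.79), (array([424., 251.]), 0.65), (array([316., 190.]), 0.93), (array([408., 159.]), 0.78), (array([349.,  83.]), 0.67)]
15.225 [-0.68273423  0.58395603  0.68464226]
```

View pics/e.png

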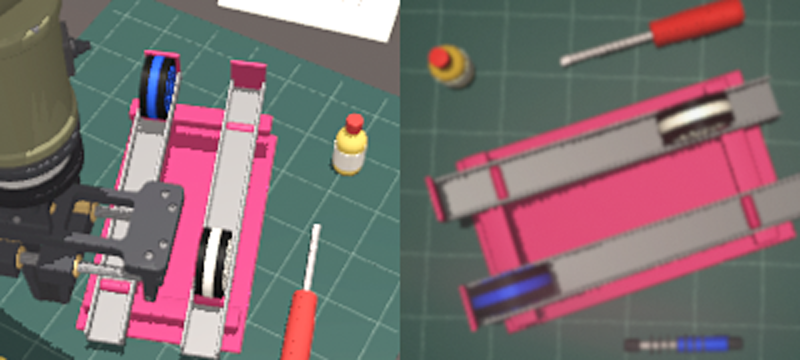

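The blue wheel stands upright against the stop and past the ridge. It shows at top (227,276), where (224,276) was expected. The white wheel and the other things have not moved, and the fingers are clear in the air. Handing in.

```bash
python3 -c "
from plant import bot
print(bot.hand_in())"
```

```text
the job is handed in; nothing more can be done
None
```

I pushed the blue-rimmed wheel up its gutter from behind with the closed fingertips, and it rolled over the ridge and is parked against the end stop. I then backed the fingers off, raised them clear and handed the job in after about 15 s of robot time.

- **Blue wheel:** in the last pictures it stands upright between ridge and stop. It is within about 3 pixels (roughly 5 mm) of where a parked wheel should appear in both cameras, and it stayed there after the fingers left.
- **Other things:** the white wheel is still at its bar, within about 2 pixels. The bottle, screwdriver and shock absorber look unmoved in the picture; I did not measure them.
- **Forces:** the readings at the end of each move stayed around 1 N. I did not see the peak between those readings.
- **Disagreement:** my rack position looked about 2–3 mm off along the gutter, judged from the overlay. I allowed for that in the last part of the push.
- **Verdict:** the hand-in reports none, so the pictures are the only check on the result.

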